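# Load a slack microscope stage and hold its pinion shaft

### The arm

A 7-joint arm with a two-finger parallel gripper is mounted at the origin on the work surface. World frame = base frame: x ahead of the robot, y to its left, z up, the work surface at z = 0. Lengths are in m, angles in rad, forces in N, time in s.
With the tool pointing down it reaches from about 0.4 to 0.875 m from the base axis. Payload 19.3 kg.
Tool frame: the origin (TCP) lies midway between the tips of the shut fingers; the grasp point (between the pads) lies bot.grip_point_offset behind it (bot.grip_point_offset is the distance from the TCP to the grasp point, in m); z points along the fingers, y is the direction in which the jaws open and shut (so a half turn about z gives the same grasp; the last joint's range is limited). The gripper opens to 85 mm and grips with 20 to 120 N. Pads are 22 mm wide; open, the fingers measure 114 mm over their backs; the gripper's body (76 mm by 85 mm) begins 54 mm behind the grasp point. The pads swing forward as they close: fully open they stand 13 mm farther back than shut.
Start: joints at [-1.199, 0.521, -0.036, 1.599, 0.021, 1.021, -0.113], TCP at [0.267, 0.565, 0.231] pointing down, gripper open.
Joint ranges: [-2.91, 2.91], [-0.3, 2.13], [-1.5, 1.42], [0.17, 2.43], [-1.26, 4.41], [0.16, 1.93], [-2.52, 2.52]. Speed limits (rad/s): [1.89, 1.89, 2.39, 2.39, 3.01, 3.01, 3.01].

### API

Orientations are given as [roll, pitch, yaw] about the fixed x, y, z axes, in that order (R = Rz(yaw) Ry(pitch) Rx(roll)).
In Python, from workcell import bot gives the robot as it stands.
- The arm moves only by the tool servo_tool, never from a script. Its argument "rows" is a list that holds one entry, the list of rows, each a list of 6 numbers: the shift along the tool's x, y, z in cm, then the turn, a rotation vector about the tool's x, y, z in degrees. A call has 1 to 5 rows; each row shifts and turns the commanded pose from where the row before left it, along the tool's axes as they then stand; what a row does not reach is not made up. A row lasts 1/8 s, in which the tool goes at most 62.5 mm and 10.7 degrees, less where a joint would pass 70% of its speed; a pose out of reach is approached as far as the arm can. A call is refused whole if a number of a shift passes 6.25 or a number of a turn 10.7, either way. A call with a gripper value outside its range is refused whole. "grip" is the opening, from -1 (shut) to 1 (fully open), so that 0 is half open, set as the call begins (left out, the last holds). The fingers move at their own pace and stop on an object; "squeeze" is the grip in N (left out, the last holds). Time passes only in rows, so rows that do not move let the fingers close. It gives the time, the measured TCP pose, the force and the opening at its end, in the units of the state.
- bot.observe(): the state, without advancing time (a new reading comes with each control period).
- bot.grab_frame(name): name is "side" or "top" or "wrist"; returns a dict with "image" (480x640x3 uint8, red, green, blue), "K" (3x3 intrinsics, pixels), "dist" ([k1, k2, p1, p2, k3] as OpenCV has them; the pictures are not rectified), "R" (3x3) and "t" (3): a world point X has camera coordinates R X + t; the wrist camera has in their place "mount" (4x4, takes a point from camera to tool coordinates, whose origin is the TCP and whose axes are the flange's). Camera axes: x right, y down, z forward; pixel columns grow to the right and rows downward; lengths in m; the calibration is good to about 2 mm. A picture is of the moment at which its call begins: read the wrist's pose just before it. There is no depth.
- bot.job_done(): hands the job in, once; it reports no verdict.
The state is a dict: "clock": time; "qpos": joint angles; "qd": joint speeds; "joint_efforts": joint torques, N m; "position": TCP position; "tool_rot": TCP orientation; "force": force on the tool from outside, world axes, zero at the start; "moment": the same for the moment, N m; "grip_width": finger opening in m.
Only numpy, scipy, OpenCV 4.12 (cv2) and the standard library are available. Lean on these libraries where they do the work, as an engineer would, in place of code of your own. Each camera call takes 0.05 s, during which the arm holds its last target.

### The job

The tension nut of this microscope focus unit is slack: its stage stays up when empty but slowly sinks under load. Lift the largest of the three weights out of the tray, stand it without a knock on the ring in the middle of the stage platform and let it go; then reach down into the gap between the drive bracket and the mounting plate, grasp the hex head of the pinion shaft hidden there between the fingers, and hold it firmly from turning, so that the loaded stage stops well above its lower stop. Finish while still holding the head, ready for the nut to be tightened, and leave everything else on the bench and in the tray where it is.

Things in the scene. Friction and masses are not known exactly. Their poses are not given: they have to be found in the camera images.
- weight_large_center (a point): Centre (27 mm above its foot) of the largest steel weight: upright cylinder 44 mm in diameter and 34 mm tall, a neck 5 mm tall, then a round grip knob 22 mm in diameter and 15 mm tall; 54 mm tall in all, so the middle of the knob is 19.5 mm above this point. About 0.37 to 0.55 kg. Stands in the tray at the start; z axis up.
- weight_medium_center (a point): Centre of the medium steel weight (35 mm in diameter, 44 mm tall in all, same shape with an 18 mm knob), in the tray. Stays there.
- weight_small_center (a point): Centre of the small steel weight (28 mm in diameter, 35 mm tall in all, 16 mm knob), in the tray. Stays there.
- tray: Grey open plastic tray, 280 (its x) by 120 (its y) mm outside, 30 mm tall, walls and floor 4 mm thick, fixed to the bench; origin at the centre of its underside on the bench. The three weights stand on its floor in a row along its x axis, about 88 mm apart, in any order.
- platform_top (a point): Centre of the top face of the stage platform, marked by a thin ring line 57 mm in diameter: a level dark plate 100 by 100 mm, 6 mm thick, free above. It moves up and down with the stage. Its x axis points level from the platform to the drive bracket and on to the mounting plate, along the pinion shaft; z up. The whole unit is fixed to the bench at a yaw that varies by about 35 degrees either side.
- platform: The same platform with its support arm; its origin is not on the platform (it lies below the drive bracket): use platform_top for the position.
- stage_slide (a joint): Height of the stage above its lower stop, m (0 = on the stop, up to 0.062). Starts between 0.046 and 0.058. Empty, it stays where it is; loaded with the largest weight it sinks by itself at 1 to 2.5 mm/s unless the shaft is held. Heavily damped: gives slowly under a push.
- hex_head: Steel hex head of the pinion shaft, 22 mm across flats, 25.4 across corners, 20 mm long; origin at its centre, 95 mm above the bench, 133 mm along x from the middle of the platform. Its x axis is the shaft, level, same as that of platform_top. It turns with the stage, 1 rad per 12 mm, and lines up when fingers close on it level, at right angles to x.
- unit: The fixed unit; origin on the bench, 101 mm along x from under the middle of the platform; same axes as platform_top. The head lies in the middle of a gap 44 mm wide (x = 10 to 54 mm) between the drive bracket (100 mm wide, 10 thick, top at 130 mm) and the mounting plate (110 mm wide, 12 thick, top at 125 mm). The gap is open above and at both sides; its floor is at 12 mm.
- objective: Microscope objective standing on the bench, 30 mm in diameter, 47 mm tall; origin under its centre. Bystander.
- eyepiece: Black eyepiece standing on the bench, 36 mm in diameter, 52 mm tall; origin under its centre. Bystander.
- screwdriver: Screwdriver lying on the bench, 170 mm long. Bystander.
- cleaner_bottle: White bottle standing, 44 mm in diameter, 100 mm tall; origin under its centre. Bystander.
- slide_box: Grey slide box, 85 by 36 by 30 mm; origin under its centre. Bystander.
- screw_dish: Small steel dish, 64 mm in diameter, 16 mm tall; origin under its centre. Bystander.

How it is judged:
On the way, in this order (a step that is already met when the one before it is completed fails the run):
1. the largest weight is lifted clear out of the tray (height (world z) of weight_large_center above 0.075 m and contact force between weight_large and tray below 0.01 N and contact force between the fingers and weight_large above 1 N), for 0.2 s.
2. the largest weight stands upright on the platform and is let go (horizontal distance between weight_large_center and platform_top below 0.025 m and contact force between weight_large and platform above 2 N and angle between weight_large_center's own z axis and vertical below 0.1 rad and contact force between each of the arm, the fingers and weight_large below 0.3 N), for 0.3 s.
At the end, for the whole second after the job is handed in: The largest weight stands upright (6 deg) on the platform, within 25 mm of its middle; the hex head is between the fingers, gripped with over 6 N; the stage is at rest (under 0.4 mm/s), over 6 mm above its lower stop; the robot touches neither weight nor platform (all of step 2 and contact force between the fingers and hex_head above 6 N and distance between the grasp point and hex_head below 0.025 m and velocity of joint stage_slide between -0.0004 and 0.0004 m/s and value of joint stage_slide above 0.006 m and contact force between each of the fingers, the arm and platform below 0.3 N); the arm keeps its last pose, push and grip.
It fails at once if the largest weight is dropped (falls freely faster than 0.3 m/s) or slammed on the platform (contact force between weight_large and platform above 60 N or (linear speed of weight_large above 0.3 m/s and contact force between the fingers and weight_large below 0.05 N)).
It fails at once if one of the other weights is disturbed (moved more than 30 mm) (distance of any of weight_medium_center, weight_small_center from where it was at the start of the episode above 0.03 m).
It fails at once if something else on the bench is disturbed (moved more than 30 mm) (distance of any of objective, eyepiece, screwdriver, cleaner_bottle, slide_box, screw_dish from where it was at the start of the episode above 0.03 m).
It also fails if it takes over 45 s, if anything falls off the work surface, if the arm or the gripper's body presses on something with over 40 N, if the wrist force passes 120 N, or if a joint passes its speed limit or range.

## Working session

There is one attempt and no reset: what is moved stays moved. The work goes in short steps, Python scripts to look and compute and a tool call to move; the robot and the scene stay as the last step left them, time stands still between calls to the robot, and variables do not carry over. Pictures are saved under pics/ and viewed, and the job is handed in when it is done.

Besides the shell and the picture viewer there is one more tool, called after ">>>" by a JSON object that holds its "method" and its "body". servo_tool: Moves the arm, as the interface text tells. Its arguments: {"type":"object","properties":{"rows":{"type":"array"},"grip":{"type":"number"},"squeeze":{"type":"number"}},"required":["rows"]}

```bash
ls; mkdir -p pics
python3 - <<'E'
from workcell import bot
import cv2
s=bot.observe(); print(s, bot.grip_point_offset)
for n in ("side","top","wrist"):
    f=bot.grab_frame(n); cv2.imwrite(f"pics/{n}0.png",f["image"][:,:,::-1])
    print(n,f["K"],f["dist"],f.get("R"),f.get("t"),f.get("mount"))
print(bot.observe()["clock"])
E
```

```text
pics
{'clock': 0.0, 'qpos': array([-1.1991805 ,  0.5220262 , -0.03632608,  1.59997138,  0.02120654,
        1.02112368, -0.11280063]), 'qd': array([ 3.42995546e-04, -9.44556509e-04,  2.59596982e-04, -1.31909921e-03,
       -9.08854088e-06, -6.58736388e-04,  9.80248834e-04]), 'joint_efforts': array([ 4.23714891e-04, -9.27108192e+01,  1.97998166e+00, -3.69954479e+01,
        1.78474712e-02,  7.96269713e-03, -8.57985810e-06]), 'position': array([0.26713304, 0.56467101, 0.23073128]), 'tool_rot': array([-3.14045265e+00,  8.80023868e-05,  2.69976789e+00]), 'force': array([-0.31760203,  0.25691819,  0.27255185]), 'moment': array([-0.03723758,  0.00639938, -0.03703861]), 'grip_width': 0.08508245788974862} 0.0187
side [[470.66163974   0.         323.62659301]
 [  0.         470.66163974 239.04262763]
 [  0.           0.           1.        ]] [-0.09587922  0.          0.          0.          0.        ] [[-0.9876586  -0.15644899 -0.00736175]
 [-0.09847025  0.65681837 -0.74759163]
 [ 0.12179528 -0.73764039 -0.66411788]] [0.50346773 0.16134083 0.9935874 ] None
top [[471.91390223   0.         321.83160476]
 [  0.         471.91390223 235.68318217]
 [  0.           0.           1.        ]] [0.03089982 0.         0.         0.         0.        ] [[ 0.02017266 -0.99979266  0.00277584]
 [-0.99799976 -0.02030271 -0.05986888]
 [ 0.05991282 -0.00156257 -0.99820239]] [-0.08176068  0.52058749  0.94116764] None
wrist [[352.31099855   0.         320.49524377]
 [  0.         352.31099855 244.74952565]
 [  0.           0.           1.        ]] [-0.02104326  0.          0.          0.          0.        ] None None [[-9.98139438e-04 -9.49924982e-01 -3.12476451e-01  8.00990738e-02]
 [ 9.99998841e-01 -1.30728209e-03  7.79839993e-04  4.87778466e-04]
 [-1.14928436e-03 -3.12475311e-01  9.49925186e-01 -1.43389867e-01]
 [ 0.00000000e+00  0.00000000e+00  0.00000000e+00  1.00000000e+00]]
0.15
```

View pics/side0.png

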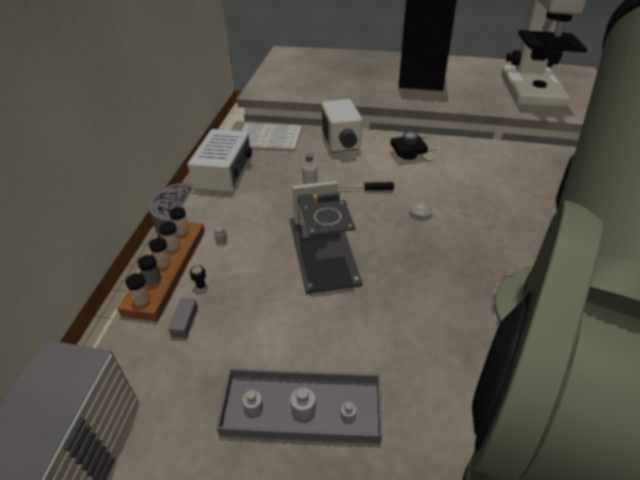

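View pics/top0.png

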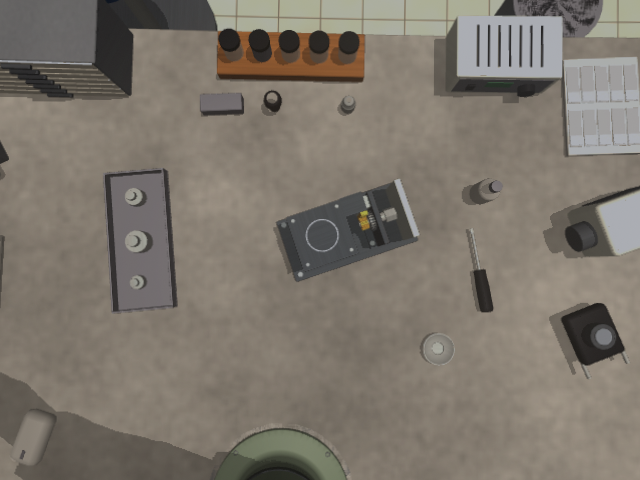

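View pics/wrist0.png

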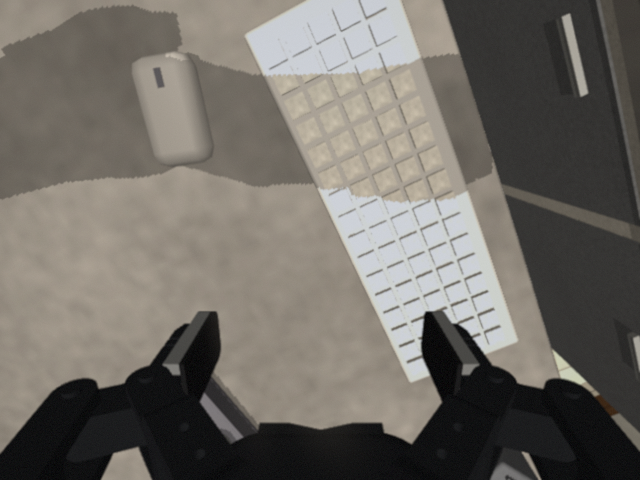

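The large weight is the middle one in the tray (top about (137,241), side about (303,403)). The platform ring is near (322,235) in the top view, and the hex head near (388,213). I'll crop these for precise pixels.

```bash
cat > h.py <<'E'
import numpy as np, cv2
from scipy.spatial.transform import Rotation as Ro
def ray(f,uv,pose=None):
    uv=np.array(uv,float).reshape(-1,1,2)
    n=cv2.undistortPoints(uv,f["K"],np.array(f["dist"])).reshape(-1,2)
    d=np.c_[n,np.ones(len(n))]
    if f.get("R") is not None:
        R=np.array(f["R"]);t=np.array(f["t"]); o=-R.T@t; D=d@R
    else:
        p,r=pose; T=np.eye(4);T[:3,:3]=Ro.from_euler('xyz',r).as_matrix();T[:3,3]=p
        M=T@np.array(f["mount"]); o=M[:3,3]; D=d@M[:3,:3].T
    return o,D/np.linalg.norm(D,axis=1)[:,None]
def plane(f,uv,z,pose=None):
    o,D=ray(f,uv,pose); return o+D*((z-o[2])/D[:,2])[:,None]
def tri(rays):
    A=np.zeros((3,3));b=np.zeros(3)
    for o,d in rays:
        P=np.eye(3)-np.outer(d,d);A+=P;b+=P@o
    x=np.linalg.solve(A,b); return x,[np.linalg.norm((np.eye(3)-np.outer(d,d))@(x-o)) for o,d in rays]
E
python3 - <<'E'
import cv2,numpy as np
t=cv2.imread("pics/top0.png");s=cv2.imread("pics/side0.png")
def crop(im,x,y,w,h,k): return cv2.resize(im[y:y+h,x:x+w],None,fx=k,fy=k,interpolation=cv2.INTER_CUBIC)
cv2.imwrite("pics/c_t1.png",crop(t,95,160,90,160,3.7)[:592])
cv2.imwrite("pics/c_t2.png",crop(t,270,170,155,115,5))
cv2.imwrite("pics/c_s1.png",crop(s,215,365,170,80,4.6))
cv2.imwrite("pics/c_s2.png",crop(s,280,170,90,125,4.7))
E
```

```text
(no output)
```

View pics/c_t1.png

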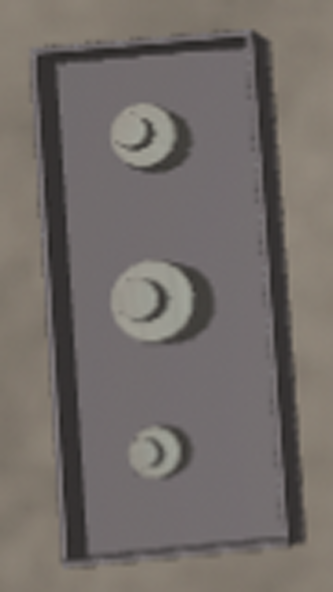

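View pics/c_t2.png

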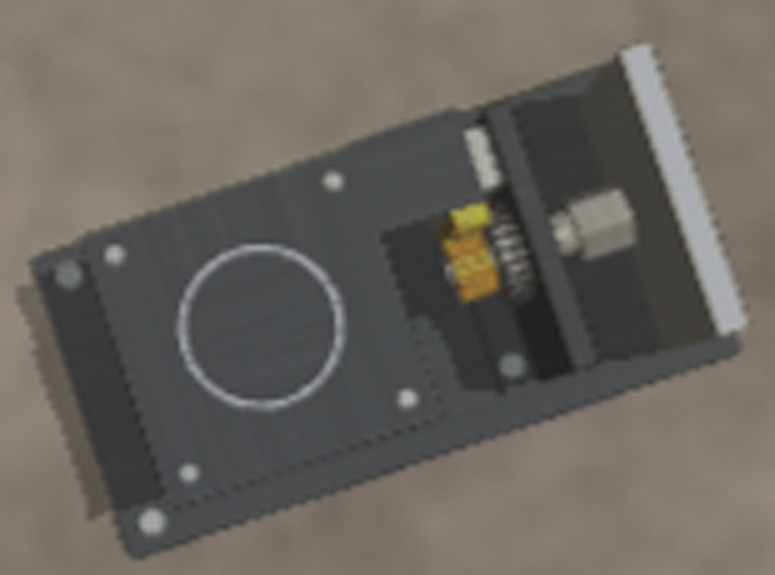

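View pics/c_s1.png

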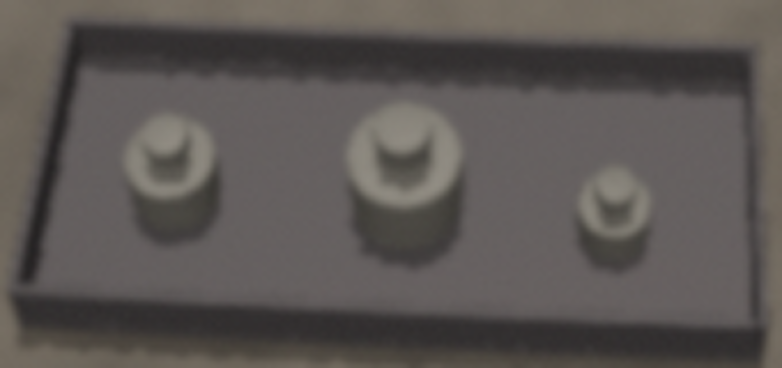

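View pics/c_s2.png

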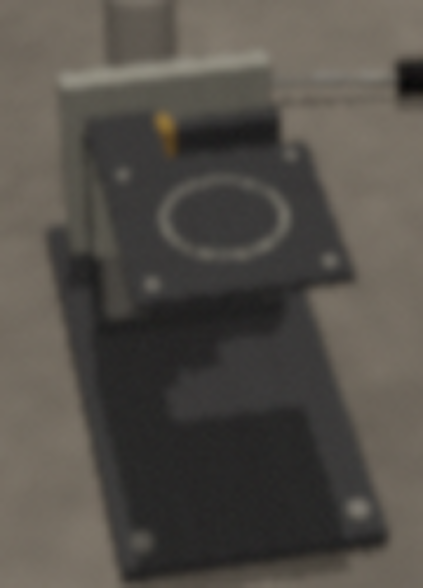

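```bash
cat > m1.py <<'E'
import pickle
from h import *
from workcell import bot
F={n:bot.grab_frame(n) for n in("top","side")}
pickle.dump(F,open("F.pkl","wb"))
E
python3 m1.py
python3 - <<'E'
import pickle
from h import *
F=pickle.load(open("F.pkl","rb"))
def blobs(n,x,y,w,h,th,k=8,minA=20,cl=True):
    g=cv2.cvtColor(F[n]["image"],cv2.COLOR_RGB2GRAY)[y:y+h,x:x+w]
    g=cv2.resize(g,None,fx=k,fy=k,interpolation=cv2.INTER_CUBIC)
    m=(g>th).astype(np.uint8)
    c,_=cv2.findContours(m,cv2.RETR_EXTERNAL,cv2.CHAIN_APPROX_NONE)
    out=[]
    for q in c:
        if cv2.contourArea(q)<minA*k*k: continue
        q=cv2.convexHull(q)
        e=cv2.fitEllipse(q); 
        out.append((np.array(e[0])+.5)/k-.5+[x,y]); print(n,th,out[-1].round(2),np.array(e[1]).round(0)/k,cv2.contourArea(q)/k/k)
    return out
for th in (130,150,160):
    print(th); a=blobs("top",116,180,42,115,th)
for th in (100,110,125): b=blobs("side",235,378,130,50,th)
for th in (90,110,130): r=blobs("top",296,210,52,50,th,minA=300)
for th in (80,90,100): r=blobs("side",311,204,34,26,th,minA=100)
E
```

```text
130
top 130 [136.12 281.78] [12.875 13.5  ] 134.1328125
top 130 [135.41 240.8 ] [21.25 22.  ] 366.0390625
top 130 [132.89 195.95] [16.625 17.   ] 219.3828125
150
top 150 [136.84 281.65] [10.75  11.125] 59.2734375
top 150 [135.63 240.85] [20.125 20.75 ] 317.875
top 150 [133.1  195.99] [15.25  15.875] 187.53125
160
side 100 [348.3  407.85] [16.375 17.25 ] 217.734375
side 100 [251.23 397.94] [19.125 21.25 ] 312.7734375
side 100 [302.3  397.67] [23.75 27.  ] 498.546875
side 110 [348.24 408.35] [14.75  15.375] 175.0
side 110 [251.3  398.33] [17.625 19.75 ] 269.4921875
side 110 [302.34 398.06] [22.375 25.125] 438.9609375
side 125 [348.35 404.99] [5.25 6.75] 26.6796875
side 125 [251.5  398.88] [15.    17.875] 177.6640625
side 125 [250.26 393.8 ] [6.75 8.75] 43.671875
side 125 [302.43 398.39] [20.5  23.25] 370.375
top 90 [321.77 234.9 ] [33.875 34.375] 910.4765625
top 110 [321.75 234.85] [33.25 33.5 ] 869.1953125
```

Run:
```python
import pickle
from h import *
F=pickle.load(open("F.pkl","rb"))
def T(a,b):
    r=[]
    for n,uv in(("top",a),("side",b)):
        o,D=ray(F[n],[uv]); r.append((o,D[0]))
    x,e=tri(r); return x.round(4),np.round(e,4)
g=cv2.cvtColor(F["side"]["image"],cv2.COLOR_RGB2GRAY)[203:231,310:346].astype(float)
m=(g>np.median(g)+12).astype(np.uint8); 
n,l,st,c=cv2.connectedComponentsWithStats(m,connectivity=8); i=1+np.argmax(st[1:,4]); 
hull=cv2.convexHull(np.argwhere(l==i)[:,::-1].astype(np.int32)); e=cv2.fitEllipse(hull); sr=np.array(e[0])+[310,203]; print("side ring",sr,e[1],np.median(g))
print("ring",T((321.76,234.87),sr),T((321.76,234.87),(327.8,216.1)))
print("large body top",T((135.5,240.85),(302.4,398.6)))
print("large knob top",T((131.7,240.7),(302.4,393.5)))
for z in(.038,.058): print(z,plane(F["top"],[(135.5,240.85)],z),plane(F["side"],[(302.4,398.6)],z))
for z in (.038,.0):print(plane(F["top"],[(133,195.97),(136.5,281.7)],z))
# unit: bracket, head, plate in the top view, crop->full
P=lambda x,y:(270+(x+.5)/5-.5,170+(y+.5)/5-.5)
print("head", plane(F["top"],[P(604,222)],.106))
print("plate top edge corners z=.125", plane(F["top"],[P(622,50),P(647,45),P(745,322),P(718,333)],.125))
print("bracket top z=.13", plane(F["top"],[P(484,112),P(510,108),P(594,358),P(568,370)],.130))
z=T((321.76,234.87),sr)[0][2]
print("platform bolts",plane(F["top"],[P(115,254),P(333,181),P(408,398),P(189,473)],z), plane(F["top"],[P(115,254),P(333,181),P(408,398),P(189,473)],z).mean(0))
```

```text
side ring [327.20512009 216.02428436] (18.830753326416016, 28.615020751953125) 58.0
ring (array([ 0.5138, -0.071 ,  0.1519]), array([0.0016, 0.0016])) (array([ 0.5131, -0.0711,  0.1517]), array([0.0023, 0.0023]))
large body top (array([0.5017, 0.2954, 0.0368]), array([0.0015, 0.0015]))
large knob top (array([0.501 , 0.2957, 0.0547]), array([0.0016, 0.0016]))
0.038 [[0.50316066 0.29516199 0.038     ]] [[0.50004971 0.29598423 0.038     ]]
0.058 [[0.50233839 0.28733955 0.058     ]] [[0.49715706 0.30696603 0.058     ]]
[[0.59188018 0.30385778 0.038     ]
 [0.42322598 0.28962793 0.038     ]]
[[ 5.97056425e-01  3.19074634e-01  0.00000000e+00]
 [ 4.21532180e-01  3.04265138e-01 -1.11022302e-16]]
head [[ 0.5592555  -0.19642444  0.106     ]]
plate top edge corners z=.125 [[ 0.6197456  -0.1993767   0.125     ]
 [ 0.62174352 -0.20837963  0.125     ]
 [ 0.52213528 -0.24460495  0.125     ]
 [ 0.51798305 -0.23496717  0.125     ]]
bracket top z=.13 [[ 0.59541829 -0.14939774  0.13      ]
 [ 0.59705047 -0.15870307  0.13      ]
 [ 0.50783745 -0.18991178  0.13      ]
 [ 0.50336484 -0.18069938  0.13      ]]
platform bolts [[ 0.53958336 -0.01955531  0.1519    ]
 [ 0.56670356 -0.09500047  0.1519    ]
 [ 0.49150204 -0.12242172  0.1519    ]
 [ 0.46398798 -0.04699513  0.1519    ]] [ 0.51544423 -0.07099316  0.1519    ]
```

```bash
cat >> h.py <<'E'
def plan(target,yaw=109.8,n=5,p=None,r=None):
    """split the way to a tool-down pose into n rows of tool-frame shift (cm) and turn (deg)"""
    from workcell import bot
    s=bot.observe(); p=np.array(s["position"]); R=Ro.from_euler('xyz',s["tool_rot"])
    G=Ro.from_euler('xyz',[np.pi,0,np.radians(yaw)]); v=(R.inv()*G).as_rotvec()/n; d=(np.array(target)-p)/n
    print("t",s["clock"],"pos",p.round(4),"rot",np.degrees(s["tool_rot"]).round(2),"F",s["force"].round(2),"w",round(s["grip_width"],4))
    for i in range(n):
        print(np.r_[(R.inv().apply(d)*100).round(2),np.degrees(v).round(1)].tolist()); R=R*Ro.from_rotvec(v)
E
python3 -c "
from h import *
plan([.502,.2955,.16],n=10)"
```

```text
t 0.25 pos [0.2672 0.5648 0.231 ] rot [-179.97    0.    154.68] F [ 0.29 -0.03  0.34] w 0.0851
[-3.27, -1.43, 0.71, -0.0, 0.0, 4.5]
[-3.38, -1.17, 0.71, -0.0, 0.0, 4.5]
[-3.46, -0.9, 0.71, -0.0, 0.0, 4.5]
[-3.52, -0.63, 0.71, -0.0, 0.0, 4.5]
[-3.56, -0.35, 0.71, -0.0, 0.0, 4.5]
[-3.57, -0.07, 0.71, -0.0, 0.0, 4.5]
[-3.57, 0.21, 0.71, -0.0, 0.0, 4.5]
[-3.54, 0.49, 0.71, -0.0, 0.0, 4.5]
[-3.49, 0.76, 0.71, -0.0, 0.0, 4.5]
[-3.42, 1.03, 0.71, -0.0, 0.0, 4.5]
```

>>> {"method": "servo_tool", "body": {"rows": [[[-3.27,-1.43,0.7,0,0,4.5],[-3.38,-1.17,0.7,0,0,4.5],[-3.46,-0.9,0.7,0,0,4.5],[-3.52,-0.63,0.7,0,0,4.5],[-3.56,-0.35,0.7,0,0,4.5]]], "grip": 1, "squeeze": 60}}

```text
clock: 0.88
position: [0.3853, 0.4293, 0.1961]
tool_rot: [3.142, -0.0, 2.304]
force: [0.5, -0.1, 0.6]
grip_width: 0.0856
```

>>> {"method": "servo_tool", "body": {"rows": [[[-3.57,-0.07,0.7,0,0,4.5],[-3.57,0.21,0.7,0,0,4.5],[-3.54,0.49,0.7,0,0,4.5],[-3.49,0.76,0.7,0,0,4.5],[-3.42,1.03,0.7,0,0,4.5]]]}}

```text
clock: 1.5
position: [0.5026, 0.2946, 0.1611]
tool_rot: [3.142, -0.0, 1.912]
force: [1.2, 1.0, 0.8]
grip_width: 0.0857
```

>>> {"method": "servo_tool", "body": {"rows": [[[0,0,0,0,0,0],[0,0,0,0,0,0]]]}}

```text
clock: 1.75
position: [0.5015, 0.296, 0.1613]
tool_rot: [-3.141, -0.0, 1.915]
force: [0.1, -0.3, -0.2]
grip_width: 0.0852
```

```bash
cat > w.py <<'E'
import sys,pickle
from h import *
from workcell import bot
s=bot.observe(); f=bot.grab_frame("wrist"); cv2.imwrite(f"pics/{sys.argv[1]}.png",f["image"][:,:,::-1])
pickle.dump((f,(s["position"],s["tool_rot"])),open(f"{sys.argv[1]}.pkl","wb"))
print(s["clock"],s["position"].round(4),np.degrees(s["tool_rot"]).round(2),s["force"].round(2),s["grip_width"])
E
python3 w.py w1
```

```text
1.75 [0.5015 0.296  0.1613] [-1.7999e+02 -2.0000e-02  1.0975e+02] [ 0.12 -0.28 -0.25] 0.08524266680864724
```

View pics/w1.png

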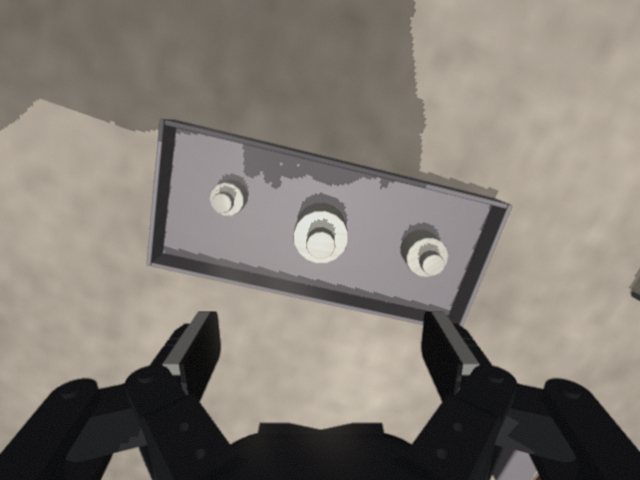

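The large weight's body disc is near (321,236) and its knob top near (321,243). The fingers sit symmetrically about column 320.

Run:
```python
import pickle
from h import *
f,pose=pickle.load(open("w1.pkl","rb"))
g=cv2.cvtColor(f["image"],cv2.COLOR_RGB2GRAY)[195:280,275:370]
for th in(200,215,225):
    c,_=cv2.findContours((g>th).astype(np.uint8),cv2.RETR_EXTERNAL,cv2.CHAIN_APPROX_NONE)
    q=cv2.convexHull(max(c,key=cv2.contourArea)); e=cv2.fitEllipse(q); uv=np.array(e[0])+[275,195]
    print(th,uv,e[1],plane(f,[uv],.038,pose))
print(plane(f,[(321,243)],.058,pose))
F=pickle.load(open("F.pkl","rb"))
rs=[]
for n,uvv in(("top",(135.5,240.85)),("side",(302.4,398.6))):
    o,D=ray(F[n],[uvv]); rs.append((o,D[0]))
o,D=ray(f,[uv],pose); rs.append((o,D[0])); print(tri(rs))
plan([.502,.2955,.0415],n=3)
```

```text
200 [320.29779434 236.89566422] (50.59928512573242, 52.835792541503906) [[0.50204482 0.29577424 0.038     ]]
215 [320.3184166  236.83472824] (49.702735900878906, 51.689178466796875) [[0.50204322 0.29582713 0.038     ]]
225 [321.93327713 224.17379189] (21.184202194213867, 43.272735595703125) [[0.49974978 0.30598656 0.038     ]]
[[0.50206538 0.29723592 0.058     ]]
(array([0.50135007, 0.29878445, 0.03360961]), [np.float64(0.0026857833234097284), np.float64(0.00467067110631688), np.float64(0.006031797220332794)])
t 1.8 pos [0.5013 0.2964 0.1614] rot [-1.7999e+02 -3.0000e-02  1.0979e+02] F [ 0.2   0.82 -0.98] w 0.0852
[-0.04, 0.01, 4.0, -0.0, -0.0, -0.0]
[-0.04, 0.01, 4.0, -0.0, -0.0, -0.0]
[-0.04, 0.01, 4.0, -0.0, -0.0, -0.0]
```

>>> {"method": "servo_tool", "body": {"rows": [[[-0.06,0,4,0,0,0],[0,0,4,0,0,0],[0,0,2.4,0,0,0],[0,0,1.5,0,0,0],[0,0,0,0,0,0]]]}}

```text
clock: 2.42
position: [0.5016, 0.2952, 0.0419]
tool_rot: [-3.141, 0.0, 1.915]
force: [0.1, 0.2, -0.6]
grip_width: 0.0853
```

>>> {"method": "servo_tool", "body": {"rows": [[[0,0,0,0,0,0],[0,0,0,0,0,0],[0,0,0,0,0,0],[0,0,0,0,0,0],[0,0,0,0,0,0]]], "grip": -1}}

```text
clock: 3.05
position: [0.5022, 0.295, 0.0428]
tool_rot: [3.141, -0.0, 1.914]
force: [-2.8, -1.1, 8.9]
grip_width: 0.0191
```

```bash
python3 w.py w2
```

```text
3.05 [0.5022 0.295  0.0428] [ 1.7999e+02 -1.0000e-02  1.0968e+02] [-2.78 -1.12  8.95] 0.01909268704630499
```

View pics/w2.png

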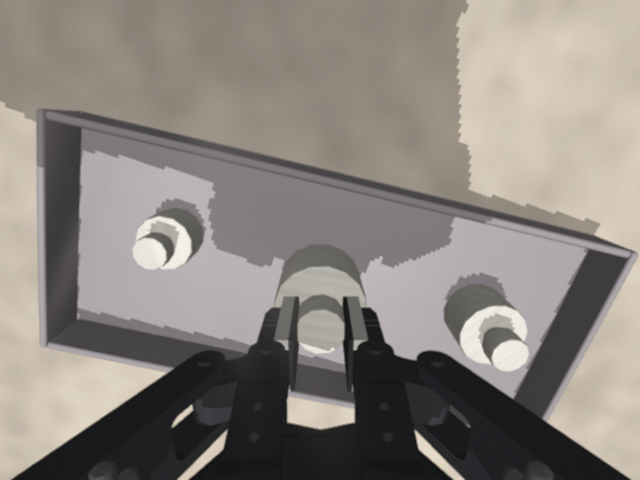

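The fingers are closed on the knob, around (320,325). The width reads 19 mm against the 22 mm knob, and there is a 9 N upward force. I'll let it settle, lift a little and check.

>>> {"method": "servo_tool", "body": {"rows": [[[0,0,0,0,0,0],[0,0,0,0,0,0],[0,0,-0.2,0,0,0],[0,0,0,0,0,0]]]}}

```text
clock: 3.6
position: [0.502, 0.2949, 0.0443]
tool_rot: [-3.141, 0.0, 1.914]
force: [-0.2, 0.1, -3.9]
grip_width: 0.0192
```

>>> {"method": "servo_tool", "body": {"rows": [[[0,0,-0.5,0,0,0],[0,0,-0.5,0,0,0],[0,0,0,0,0,0],[0,0,0,0,0,0]]]}}

```text
clock: 4.1
position: [0.5021, 0.2949, 0.0543]
tool_rot: [3.142, -0.0, 1.914]
force: [-0.8, -0.7, -4.2]
grip_width: 0.0194
```

```bash
python3 w.py w3
```

```text
4.1 [0.5021 0.2949 0.0543] [180.    -0.   109.69] [-0.85 -0.72 -4.24] 0.019420890893122177
```

View pics/w3.png

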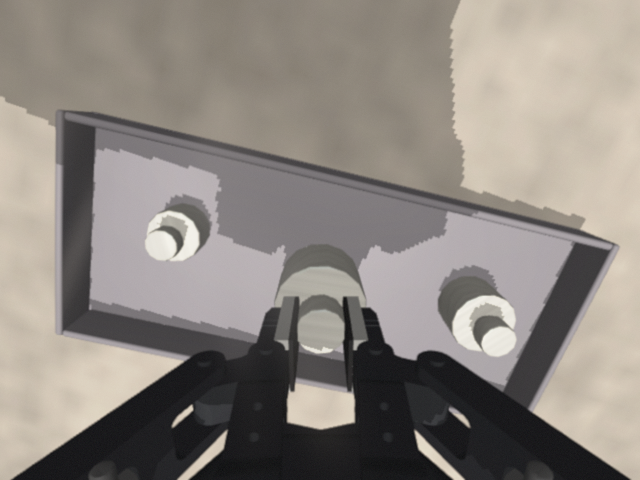

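The weight is held: it moves with the fingers and the wrist force is −4.2 N, about 0.43 kg. Next I lift it clear and plan the carry.

>>> {"method": "servo_tool", "body": {"rows": [[[0,0,-2,0,0,0],[0,0,-4,0,0,0],[0,0,-5,0,0,0],[0,0,-5,0,0,0],[0,0,-2.6,0,0,0]]]}}

```text
clock: 4.78
position: [0.5026, 0.2951, 0.2428]
tool_rot: [3.139, -0.001, 1.914]
force: [1.4, 0.7, -4.4]
grip_width: 0.0197
```

```bash
python3 -c "
from h import *
plan([.5145,-.071,.24],n=10)"
```

```text
t 4.775 pos [0.5026 0.2951 0.2428] rot [ 1.7986e+02 -4.0000e-02  1.0968e+02] F [ 1.39  0.75 -4.42] w 0.0197
[-3.49, -1.12, 0.02, 0.0, -0.0, -0.0]
[-3.49, -1.12, 0.02, 0.0, -0.0, -0.0]
[-3.49, -1.12, 0.02, 0.0, -0.0, -0.0]
[-3.49, -1.12, 0.02, 0.0, -0.0, -0.0]
[-3.49, -1.12, 0.03, 0.0, -0.0, -0.0]
[-3.49, -1.12, 0.03, 0.0, -0.0, -0.0]
[-3.49, -1.12, 0.03, 0.0, -0.0, -0.0]
[-3.49, -1.13, 0.03, 0.0, -0.0, -0.0]
[-3.49, -1.13, 0.03, 0.0, -0.0, -0.0]
[-3.48, -1.13, 0.03, 0.0, -0.0, -0.0]
```

>>> {"method": "servo_tool", "body": {"rows": [[[-2,-0.64,0,0,0,0],[-3.6,-1.16,0,0,0,0],[-4,-1.28,0,0,0,0],[-4,-1.28,0,0,0,0],[-4,-1.28,0,0,0,0]]]}}

```text
clock: 5.4
position: [0.5076, 0.1079, 0.2394]
tool_rot: [-3.14, 0.0, 1.914]
force: [0.7, 0.3, -3.1]
grip_width: 0.0195
```

>>> {"method": "servo_tool", "body": {"rows": [[[-4,-1.28,0,0,0,0],[-3,-0.96,0,0,0,0],[-2,-0.64,0,0,0,0],[-1,-0.32,0,0,0,0],[0,0,0,0,0,0]]]}}

```text
clock: 6.02
position: [0.5115, 0.0048, 0.2399]
tool_rot: [-3.141, -0.0, 1.913]
force: [0.5, 0.0, -4.2]
grip_width: 0.0196
```

```bash
python3 w.py w4; python3 -c "
from h import *
plan([.5145,-.071,.21],n=3)"
```

```text
6.025 [0.5115 0.0048 0.2399] [-1.7996e+02 -1.0000e-02  1.0963e+02] [ 0.54  0.04 -4.25] 0.019610673709166918
t 6.075 pos [0.5117 0.0056 0.24  ] rot [-1.7997e+02 -2.0000e-02  1.0968e+02] F [ 0.46  0.42 -3.64] w 0.0195
[-2.44, -0.77, 1.0, -0.0, -0.0, -0.0]
[-2.44, -0.77, 1.0, -0.0, -0.0, -0.0]
[-2.43, -0.77, 1.0, -0.0, -0.0, -0.0]
```

View pics/w4.png

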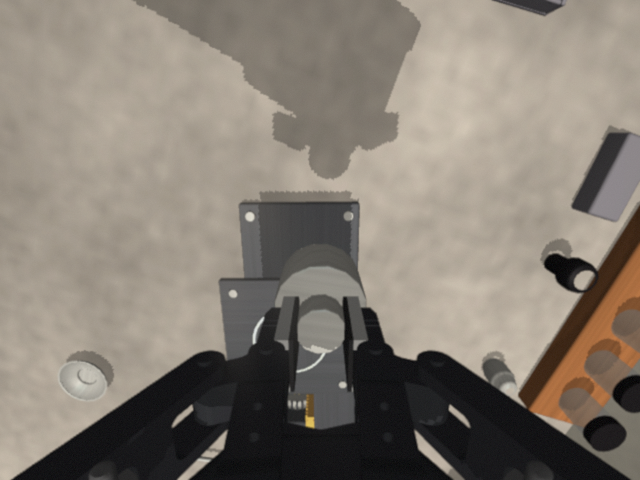

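Run:
```python
import pickle
from h import *
f,pose=pickle.load(open("w4.pkl","rb"))
P=plane(f,[(233,294),(343,384)],.152,pose); print(P,P.mean(0),np.linalg.norm(P[0]-P[1]))
P=plane(f,[(240,203),(358,203)],.012,pose); print(P, np.degrees(np.arctan2(*(P[1]-P[0])[[1,0]])))
i=cv2.resize(f["image"][270:400,210:370],None,fx=4.6,fy=4.6,interpolation=cv2.INTER_CUBIC); cv2.imwrite("pics/w4c.png",i[:,:,::-1])
```

```text
[[ 0.46321346 -0.04739108  0.152     ]
 [ 0.56642285 -0.09473874  0.152     ]] [ 0.51481816 -0.07106491  0.152     ] 0.11355166717150877
[[ 0.42901513 -0.01852159  0.012     ]
 [ 0.54784917  0.02367273  0.012     ]] 19.548388209933044
```

View pics/w4c.png

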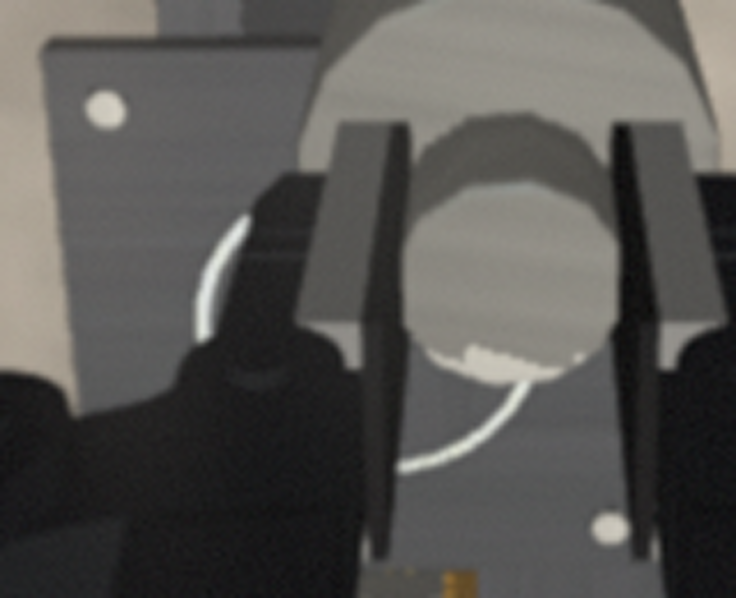

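The platform bolts at (233,294) and (343,384) put its centre at (0.5148, −0.0711). That matches the fixed cameras and the unit yaw, so I carry on to the platform.

>>> {"method": "servo_tool", "body": {"rows": [[[-2.6,-0.8,0,0,0,0],[-2.6,-0.8,0.6,0,0,0],[-1.5,-0.5,1,0,0,0],[-0.62,-0.2,1,0,0,0],[0,0,0.6,0,0,0]]]}}

```text
clock: 6.7
position: [0.5147, -0.0708, 0.2076]
tool_rot: [-3.141, -0.0, 1.915]
force: [-0.1, 0.1, -3.4]
grip_width: 0.0195
```

>>> {"method": "servo_tool", "body": {"rows": [[[0,0,0.5,0,0,0],[0,0,0.3,0,0,0],[0,0,0,0,0,0]]]}}

```text
clock: 7.08
position: [0.5149, -0.0711, 0.2002]
tool_rot: [-3.141, -0.0, 1.915]
force: [-0.3, 0.1, -4.1]
grip_width: 0.0196
```

```bash
cat > fx.py <<'E'
import sys,pickle
from h import *
from workcell import bot
n=sys.argv[1]
s=bot.observe(); f=bot.grab_frame("side"); cv2.imwrite(f"pics/{n}.png",cv2.resize(f["image"][130:290,240:420],None,fx=3.7,fy=3.7,interpolation=cv2.INTER_CUBIC)[:,:,::-1])
print(s["clock"],s["position"].round(4),np.degrees(s["tool_rot"]).round(2),s["force"].round(2),s["grip_width"])
E
python3 fx.py s1
```

```text
7.075 [ 0.5149 -0.0711  0.2002] [-1.7999e+02 -1.0000e-02  1.0971e+02] [-0.28  0.07 -4.05] 0.019631134581057277
```

View pics/s1.png

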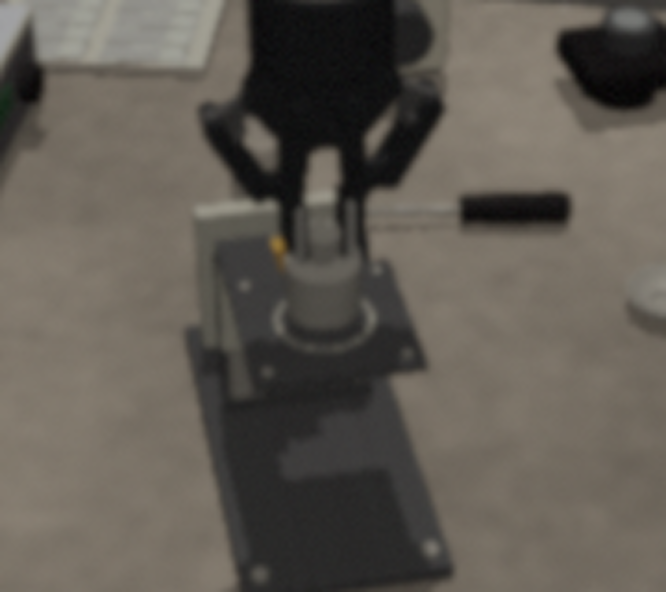

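The weight hangs upright, centred over the ring and about 9 mm above it. I lower it gently.

>>> {"method": "servo_tool", "body": {"rows": [[[0,0,0.25,0,0,0],[0,0,0.2,0,0,0],[0,0,0.15,0,0,0],[0,0,0,0,0,0]]]}}

```text
clock: 7.62
position: [0.5148, -0.0715, 0.1942]
tool_rot: [-3.141, -0.0, 1.914]
force: [-1.1, -0.3, -4.7]
grip_width: 0.0194
```

>>> {"method": "servo_tool", "body": {"rows": [[[0,0,0.1,0,0,0],[0,0,0.1,0,0,0],[0,0,0,0,0,0]]]}}

```text
clock: 8.0
position: [0.5148, -0.0714, 0.1922]
tool_rot: [-3.141, -0.0, 1.914]
force: [0.7, 1.3, -3.1]
grip_width: 0.0193
```

>>> {"method": "servo_tool", "body": {"rows": [[[0,0,0.1,0,0,0],[0,0,0.1,0,0,0],[0,0,0,0,0,0]]]}}

```text
clock: 8.38
position: [0.5149, -0.0715, 0.1904]
tool_rot: [3.141, 0.0, 1.914]
force: [-0.2, 0.2, -0.5]
grip_width: 0.0192
```

Wrist force has dropped to −0.5 N, so the platform carries the weight. A slight settle, then release.

>>> {"method": "servo_tool", "body": {"rows": [[[0,0,0.1,0,0,0],[0,0,0,0,0,0]]]}}

```text
clock: 8.62
position: [0.5149, -0.0715, 0.1894]
tool_rot: [3.141, 0.0, 1.914]
force: [-0.6, 0.1, 0.5]
grip_width: 0.0196
```

>>> {"method": "servo_tool", "body": {"rows": [[[0,0,0,0,0,0],[0,0,0,0,0,0],[0,0,0,0,0,0],[0,0,0,0,0,0],[0,0,0,0,0,0]]], "grip": 1}}

```text
clock: 9.25
position: [0.5149, -0.0715, 0.1893]
tool_rot: [-3.142, 0.0, 1.914]
force: [0.3, -0.4, 0.3]
grip_width: 0.0852
```

```bash
python3 w.py w5
```

```text
9.25 [ 0.5149 -0.0715  0.1893] [-180.      0.    109.68] [ 0.34 -0.44  0.31] 0.08524666536546856
```

View pics/w5.png

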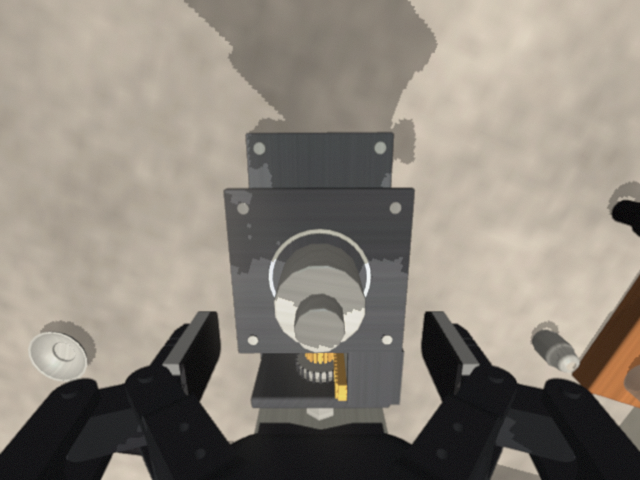

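Released; the weight stands upright in the ring, centred near (320,280). Now I rise and move over the head.

>>> {"method": "servo_tool", "body": {"rows": [[[0,0,-2,0,0,0],[0,0,-3,0,0,0],[-1.5,0,-1,0,0,0],[-3,0,0,0,0,0],[-3,0,0,0,0,0]]]}}

```text
clock: 9.93
position: [0.5404, -0.1435, 0.249]
tool_rot: [-3.141, 0.0, 1.915]
force: [-0.0, 1.3, -0.4]
grip_width: 0.0856
```

```bash
python3 w.py w6; python3 -c "
from h import *
plan([.5596,-.1963,.17],n=3)"
```

```text
9.925 [ 0.5404 -0.1435  0.249 ] [-1.7999e+02  1.0000e-02  1.0970e+02] [-0.02  1.28 -0.43] 0.085614735339829
t 9.975 pos [ 0.5409 -0.1474  0.2489] rot [-1.7997e+02  1.2000e-01  1.0951e+02] F [-3.71 -3.91 -1.09] w 0.0855
[-1.74, 0.05, 2.63, -0.0, 0.0, -0.1]
[-1.74, 0.04, 2.63, -0.0, 0.0, -0.1]
[-1.74, 0.04, 2.63, -0.0, 0.0, -0.1]
```

View pics/w6.png

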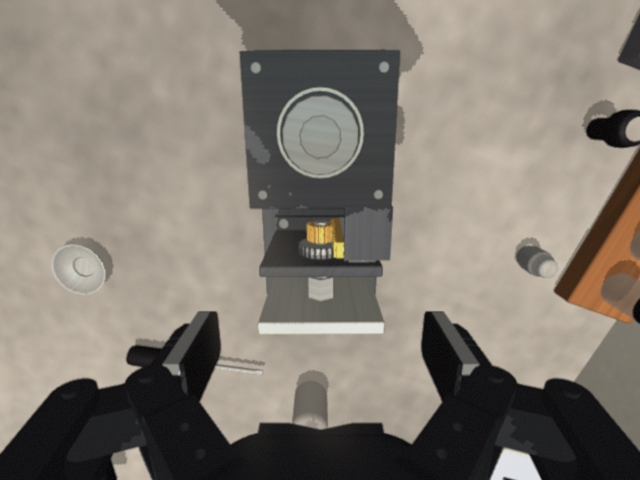

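The weight sits concentric in the ring, about (320,133). The hex head shows in the gap at about (320,288).

>>> {"method": "servo_tool", "body": {"rows": [[[-2.4,0,1,0,0,0],[-2.2,0,2,0,0,0],[-1.1,0,2,0,0,0],[0,0,1,0,0,0],[0,0,0,0,0,0]]]}}

```text
clock: 10.6
position: [0.5589, -0.195, 0.1886]
tool_rot: [-3.14, -0.001, 1.915]
force: [-0.9, 0.6, -0.1]
grip_width: 0.0855
```

>>> {"method": "servo_tool", "body": {"rows": [[[0,0,0,0,0,0]]]}}

```text
clock: 10.72
position: [0.5596, -0.1951, 0.1899]
tool_rot: [3.141, 0.0, 1.915]
force: [1.0, 0.3, 0.7]
grip_width: 0.0853
```

```bash
python3 w.py w7; python3 -c "
from h import *
plan([.5596,-.1963,.076],n=3)"
```

```text
10.725 [ 0.5596 -0.1951  0.1899] [1.7996e+02 1.0000e-02 1.0973e+02] [0.98 0.26 0.73] 0.08529420748280578
t 10.775 pos [ 0.5597 -0.1953  0.19  ] rot [1.7995e+02 3.0000e-02 1.0973e+02] F [ 0.52  0.62 -0.15] w 0.0856
[-0.03, -0.02, 3.8, 0.0, 0.0, -0.0]
[-0.03, -0.02, 3.8, 0.0, 0.0, -0.0]
[-0.03, -0.01, 3.8, 0.0, 0.0, -0.0]
```

View pics/w7.png

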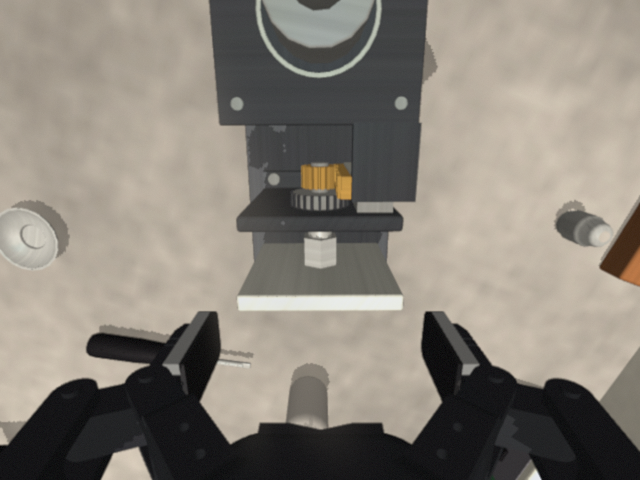

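Run:
```python
import pickle
from h import *
f,pose=pickle.load(open("w7.pkl","rb"))
i=cv2.resize(f["image"][190:320,230:410],None,fx=4.4,fy=4.4,interpolation=cv2.INTER_CUBIC); cv2.imwrite("pics/w7c.png",i[:,:,::-1])
a=np.radians(-70.3);ux=np.array([np.cos(a),np.sin(a),0]);uy=np.array([-ux[1],ux[0],0]); c=np.array([.5148,-.0711,0])
def U(uv,z):
    p=plane(f,[uv],z,pose)[0]-c; return (round(1000*(p@ux),1),round(1000*(p@uy),1))
print("head top face ends",U((320,237),.1065),U((320,266),.1065),"plate near/far",U((320,296),.125),U((320,309),.125),"bracket",U((320,222),.13))
print("plate ends",U((238,296),.125),U((402,296),.125))
F=pickle.load(open("F.pkl","rb"))
P=lambda x,y:(270+(x+.5)/5-.5,170+(y+.5)/5-.5)
o,D=ray(F["top"],[P(604,220)]); o2,D2=ray(f,[(320,251)],pose); print("head tri",tri([(o,D[0]),(o2,D2[0])]))
```

```text
head top face ends (np.float64(120.3), np.float64(0.6)) (np.float64(141.3), np.float64(0.6)) plate near/far (np.float64(155.0), np.float64(0.6)) (np.float64(164.5), np.float64(0.6)) bracket (np.float64(103.9), np.float64(0.7))
plate ends (np.float64(155.0), np.float64(-53.0)) (np.float64(155.1), np.float64(54.3))
head tri (array([ 0.56138498, -0.1986047 ,  0.09110124]), [np.float64(0.0002484477927084894), np.float64(0.00024844779270852274)])
```

View pics/w7c.png

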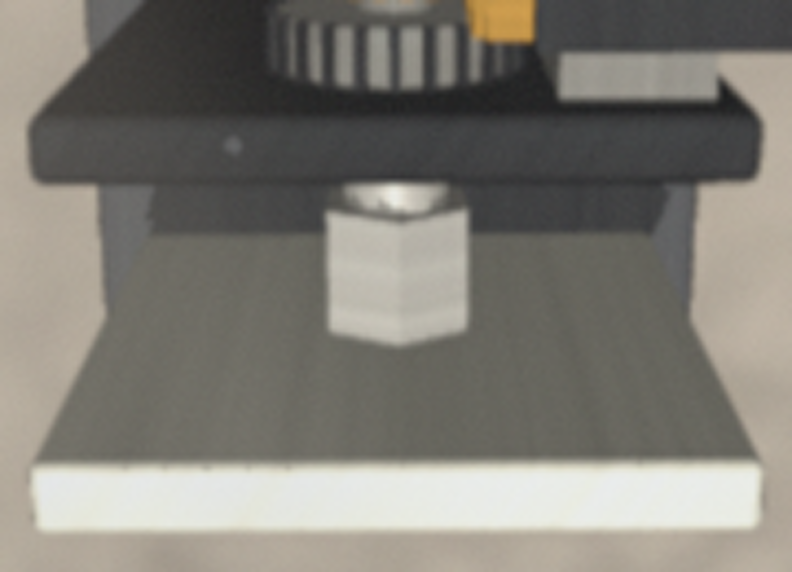

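The head shows at u≈320, rows 236–268, with one corner up and flats facing the fingers. It is centred in the gap and matches the computed position. I descend into the gap.

>>> {"method": "servo_tool", "body": {"rows": [[[-0.1,0,3.5,0,0,0],[0,0,3.5,0,0,0],[0,0,2.5,0,0,0],[0,0,1.5,0,0,0],[0,0,0.4,0,0,0]]]}}

```text
clock: 11.4
position: [0.5597, -0.1965, 0.0752]
tool_rot: [-3.141, -0.0, 1.915]
force: [0.1, -0.7, 0.3]
grip_width: 0.0854
```

>>> {"method": "servo_tool", "body": {"rows": [[[0,0,0,0,0,0]]]}}

```text
clock: 11.52
position: [0.56, -0.1967, 0.076]
tool_rot: [3.141, 0.0, 1.914]
force: [-0.2, -0.9, 0.3]
grip_width: 0.0852
```

```bash
python3 w.py w8
```

```text
11.525 [ 0.56   -0.1967  0.076 ] [1.7996e+02 2.0000e-02 1.0969e+02] [-0.15 -0.85  0.31] 0.08520992620917484
```

View pics/w8.png

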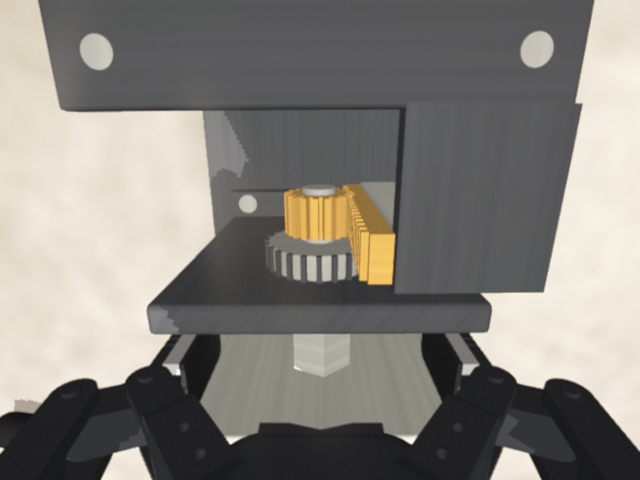

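The fingers stand inside the gap on both sides of the head, which is at (320,355), with no contact force. I close firmly.

>>> {"method": "servo_tool", "body": {"rows": [[[0,0,0,0,0,0],[0,0,0,0,0,0],[0,0,0,0,0,0],[0,0,0,0,0,0],[0,0,0,0,0,0]]], "grip": -1, "squeeze": 90}}

```text
clock: 12.2
position: [0.5598, -0.1967, 0.0757]
tool_rot: [3.141, 0.0, 1.914]
force: [-1.9, 1.1, 6.5]
grip_width: 0.021
```

>>> {"method": "servo_tool", "body": {"rows": [[[0,0,0,0,0,0],[0,0,0,0,0,0],[0,0,0,0,0,0]]]}}

```text
clock: 12.58
position: [0.5598, -0.1967, 0.0757]
tool_rot: [3.141, 0.0, 1.914]
force: [-1.8, 1.6, 7.6]
grip_width: 0.0208
```

```bash
python3 w.py w9; python3 fx.py s9
cat >> fx.py <<'E'
cv2.imwrite(f"pics/{n}_full.png",f["image"][:,:,::-1])
E
```

```text
12.575 [ 0.5598 -0.1967  0.0757] [1.7998e+02 1.0000e-02 1.0969e+02] [-1.79  1.6   7.6 ] 0.020829042122271497
12.625 [ 0.5598 -0.1967  0.0758] [1.7998e+02 1.0000e-02 1.0969e+02] [-1.27  2.32  7.5 ] 0.020921660430862302
```

View pics/w9.png

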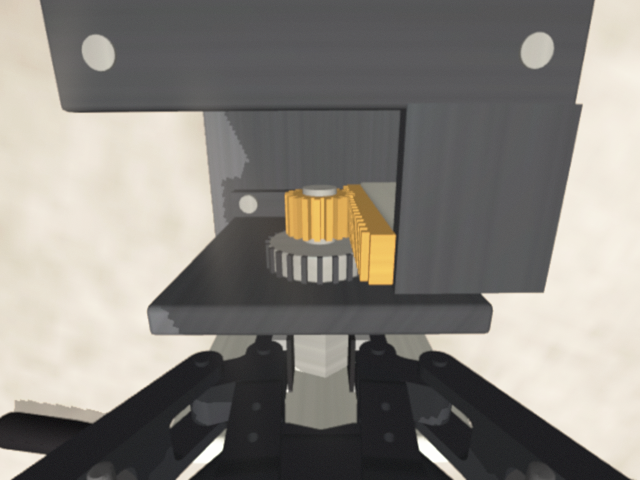

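View pics/s9.png

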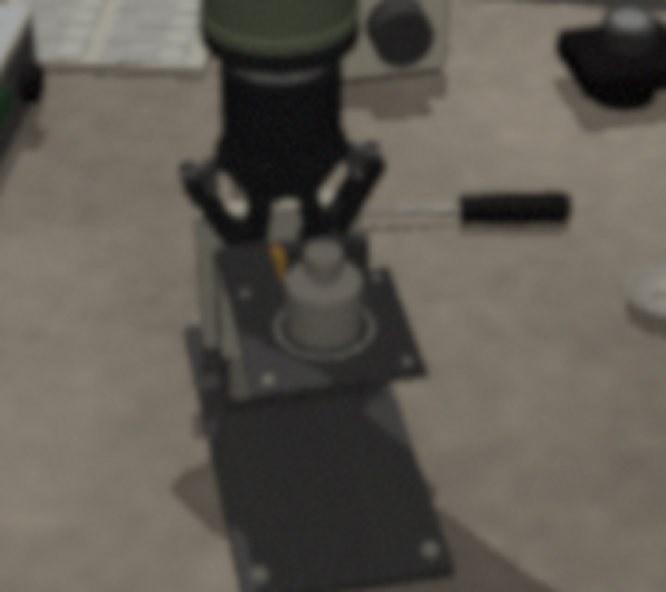

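The fingers are closed on the head at 20.9 mm, and the weight stands upright in the ring. Next I check that the stage is at rest over about 2.5 s.

>>> {"method": "servo_tool", "body": {"rows": [[[0,0,0,0,0,0],[0,0,0,0,0,0],[0,0,0,0,0,0],[0,0,0,0,0,0],[0,0,0,0,0,0]]]}}

```text
clock: 13.3
position: [0.5598, -0.1966, 0.0757]
tool_rot: [3.141, 0.0, 1.914]
force: [-1.4, 1.2, 7.8]
grip_width: 0.0208
```

```bash
python3 w.py w10
```

```text
13.3 [ 0.5598 -0.1966  0.0757] [179.98   0.   109.69] [-1.39  1.23  7.85] 0.020788562506486995
```

>>> {"method": "servo_tool", "body": {"rows": [[[0,0,0,0,0,0],[0,0,0,0,0,0],[0,0,0,0,0,0],[0,0,0,0,0,0],[0,0,0,0,0,0]]]}}

```text
clock: 13.98
position: [0.5598, -0.1967, 0.0757]
tool_rot: [3.141, 0.0, 1.914]
force: [-1.9, 0.6, 7.9]
grip_width: 0.021
```

>>> {"method": "servo_tool", "body": {"rows": [[[0,0,0,0,0,0],[0,0,0,0,0,0],[0,0,0,0,0,0],[0,0,0,0,0,0],[0,0,0,0,0,0]]]}}

```text
clock: 14.6
position: [0.5598, -0.1967, 0.0757]
tool_rot: [3.141, 0.0, 1.914]
force: [-1.4, 1.5, 7.7]
grip_width: 0.0211
```

```bash
python3 w.py w11; python3 fx.py s11
python3 - <<'E'
import pickle
from h import *
G=[cv2.cvtColor(pickle.load(open(f"{n}.pkl","rb"))[0]["image"],cv2.COLOR_RGB2GRAY).astype(np.float32) for n in("w8","w9","w10","w11")]
for r,(y0,y1,x0,x1) in {"platform":(20,200,50,590),"fixed bracket":(235,340,150,490),"head":(330,375,285,355)}.items():
    w=cv2.createHanningWindow((x1-x0,y1-y0),cv2.CV_32F)
    for a,b in((0,1),(1,2),(2,3)): print(r,a,b,np.round(cv2.phaseCorrelate(G[a][y0:y1,x0:x1],G[b][y0:y1,x0:x1],w),3).tolist() if 0 else cv2.phaseCorrelate(G[a][y0:y1,x0:x1],G[b][y0:y1,x0:x1],w))
# platform height now: bolt spacing seen by the wrist
f,pose=pickle.load(open("w11.pkl","rb"))
for z in (.13,.135,.14,.145):
    P=plane(f,[(97.5,52.5),(537,49)],z,pose); print(z,np.linalg.norm(P[1]-P[0]).round(4),P.mean(0).round(4))
E
```

```text
14.6 [ 0.5598 -0.1967  0.0757] [1.7998e+02 1.0000e-02 1.0969e+02] [-1.43  1.55  7.66] 0.021143327438409944
14.65 [ 0.5598 -0.1967  0.0757] [1.7998e+02 1.0000e-02 1.0969e+02] [-2.05  0.5   6.6 ] 0.020884132909894788
platform 0 1 ((0.5151889518346024, 0.7372335303697497), 0.9123030382321204)
platform 1 2 ((-0.0020097478242178113, 0.02107578338639371), 0.810593773641704)
platform 2 3 ((-0.015188936726246993, -0.008807109200191121), 0.8019634642424407)
fixed bracket 0 1 ((0.589703062527235, 0.33312571738223085), 0.9802840355492423)
fixed bracket 1 2 ((-0.0030207658570020612, 0.003682655133694368), 0.9413632020047663)
fixed bracket 2 3 ((0.0024584155835043475, -0.008553836696272299), 0.9335825146961605)
head 0 1 ((0.6699056500798903, 1.5175229530863241), 0.6812941727814851)
head 1 2 ((0.034679989401119826, 0.3851588380601285), 0.9639527138368583)
head 2 3 ((-0.07291850022178892, 0.5494119614686461), 1.0184171564785052)
0.13 0.1004 [ 0.5266 -0.1046  0.13  ]
0.135 0.0948 [ 0.5269 -0.1055  0.135 ]
0.14 0.0891 [ 0.5273 -0.1064  0.14  ]
0.145 0.0835 [ 0.5276 -0.1073  0.145 ]
```

View pics/w11.png

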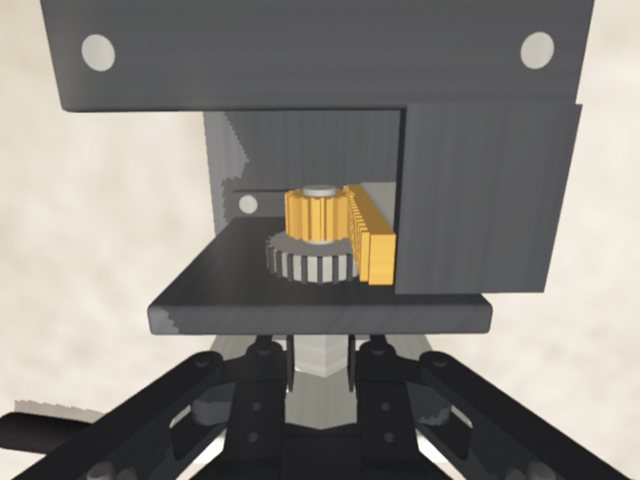

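View pics/s11.png

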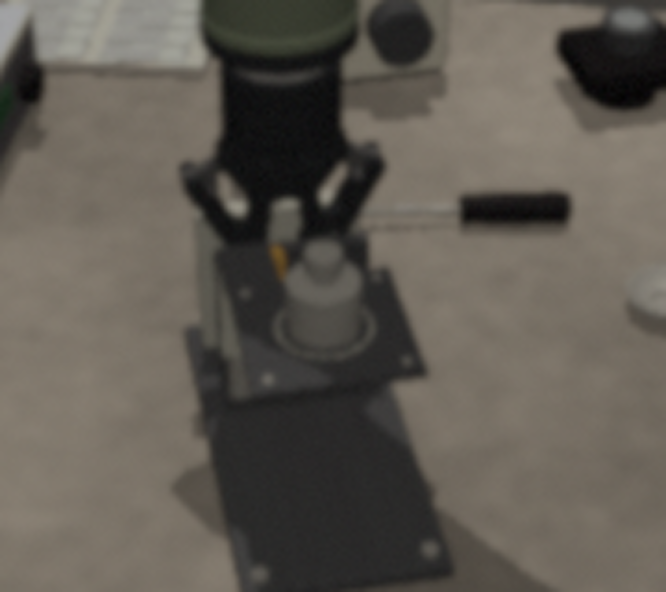

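Run:
```python
import pickle
from h import *
G=[cv2.cvtColor(pickle.load(open(f"{n}.pkl","rb"))[0]["image"],cv2.COLOR_RGB2GRAY).astype(np.float32) for n in("w9","w10","w11")]
T=G[0][335:378,290:352]
for g in G:
    r=cv2.matchTemplate(g[330:383,285:357],T,cv2.TM_SQDIFF); i=np.unravel_index(r.argmin(),r.shape); a=r[i[0]-1:i[0]+2,i[1]]
    print(i, 0.5*(a[0]-a[2])/(a[0]-2*a[1]+a[2]), np.abs(g[335:378,290:352]-T).mean())
print([ (pickle.load(open(f"{n}.pkl","rb"))[1][0]).round(5) for n in ("w9","w11")])
```

```text
(np.int64(5), np.int64(5)) 0.24839276 0.0
(np.int64(5), np.int64(5)) 0.25726056 0.9148537
(np.int64(5), np.int64(5)) 0.25421 0.91222805
[array([ 0.55981, -0.19669,  0.07573]), array([ 0.55982, -0.19667,  0.07574])]
```

Template matching shows the head has not moved (0.01 px), so the phase-correlation shift in that small window was noise. Stage, head and arm are all at rest, so I hand in.

```bash
python3 -c "
from workcell import bot
print(bot.job_done()); s=bot.observe(); print(s['clock'],s['force'],s['grip_width'])"
```

```text
the job is handed in; nothing more can be done
None
the job is handed in; nothing more can be done
```

I lifted the largest weight, the middle one in the tray, and stood it in the platform ring. I let it go at about 9 s, then gripped the hex head in the gap with 90 N and handed in at about 14.7 s, still holding it. No verdict was reported.

**Last checks**
- **Weight:** it stands upright in the ring, centred within a few mm in the wrist and side pictures.
- **Stage:** it sank only about 4 mm, from 152 mm to about 148 mm above the bench by bolt spacing. Over the last 2 s it moved less than 0.02 px between wrist pictures, so it is at rest far above its lower stop.
- **Hex head:** by template match it moved about 0.01 px, and the fingers read about 20.9 mm. I have no direct reading of the contact force.
- **Surroundings:** the wrist and side pictures I took along the way showed nothing else touched. I took no final picture of the tray or of all the bench items.

**Readings that disagreed**
- **Width readings:** the fingers read slightly under size, 19.5 mm on the 22 mm knob and 20.9 mm on the 22 mm head.
- **Upward force:** there was a steady push of about 7.6 N on the tool while gripping the head.
- **Phase correlation:** on the small head window it suggested a shift of about 0.5 px, which the template match did not confirm.
- **Head height:** a rough two-view triangulation gave 91 mm where the text says 95 mm. I used the text's height and the axis distance, which agreed with the single-view measurements.

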